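# Line up the ingot moulds and rehearse the pour with the cold crucible

### The arm

A 6-joint arm with a two-finger parallel gripper is mounted at the origin on the work surface. World frame = base frame: x ahead of the robot, y to its left, z up, the work surface at z = 0. Lengths are in mm, angles in rad, forces in N, time in s.
With the tool pointing down it reaches from about 350 to 875 mm from the base axis. Payload 4.2 kg.
Tool frame: the origin (TCP) lies midway between the tips of the shut fingers; the grasp point (between the pads) lies 19 mm behind it (arm.grip_point_offset is the distance from the TCP to the grasp point, in mm); z points along the fingers, x is the direction in which the jaws open and shut, and the axes are right-handed (so a half turn about z gives the same grasp; the last joint's range is limited). The gripper opens to 85 mm and grips with 20 to 120 N. Pads are 22 mm wide; open, the fingers measure 114 mm over their backs; the gripper's body (76 mm by 85 mm) begins 54 mm behind the grasp point. The pads swing forward as they close: fully open they stand 13 mm farther back than shut.
Start: joints at [-1.087, 0.385, 0.008, 0, -1.194, -0.259], TCP at [139.337, -609.249, 231.312] pointing down, gripper open.
Joint ranges: [-3.14, 3.14], [-1.21, 2.06], [-1.07, 1.41], [-3.16, 2.05], [-2.99, -0.16], [-3.1, 3.1]. Speed limits (rad/s): [2.79, 2.79, 3.14, 3.14, 3.14, 3.14].

### API

Orientations are given as a unit quaternion [x, y, z, w].
In Python, from bench import arm gives the robot as it stands.
- The arm moves only by the tool move_arm, never from a script. Its argument "targets" is a list of rows, each a list of 7 numbers: the shift along the tool's x, y, z in cm, then the turn, a rotation vector about the tool's x, y, z in degrees, then the closure in counts, from 0 (fully open) to 255 (shut). In form: [[x, y, z, wx, wy, wz, grip], ...]. A call has 1 to 20 rows; each row is the pose to reach, as a shift and turn from the pose commanded when the call began, along the tool's axes at that moment; what a row does not reach only later rows make up. A row lasts 1/8 s, in which the tool goes at most 62.5 mm and 10.7 degrees, less where a joint would pass 70% of its speed; a pose out of reach is approached as far as the arm can. A call with a gripper value outside its range is refused whole. The fingers move at their own pace and stop on an object; the grip force is fixed at half the most. Time passes only in rows, so rows that repeat a pose let the fingers close. It gives the time, the measured TCP pose, the force and the opening at its end, in the units of the state.
- arm.read_state(): the state, without advancing time (a new reading comes with each control period).
- arm.get_image(name): name is "side" or "top"; returns (picture, depth): 480x640x3 uint8, blue, green, red; 480x640 float32, mm along the optical axis (not along the pixel's ray), 0 where there is no reading.
- arm.camera_params(name): a dict with "mtx" (3x3 intrinsics, pixels), "dist" ([k1, k2, p1, p2, k3] as OpenCV has them; the pictures are not rectified), "world_to_cam" (4x4, takes a point from world to camera coordinates). Camera axes: x right, y down, z forward; pixel columns grow to the right and rows downward; lengths in mm; the calibration is good to about 2 mm. A picture is of the moment at which its call begins. camera_params takes no time and is no camera call.
- arm.job_done(): hands the job in, once; it reports no verdict.
Trained networks look in the newest picture that a camera, given by its name, has taken for a name from the list of things; names that differ only in an ending like _2 or _b are one class to them, and where a whole thing is asked for, a point or a joint stands for the part that bears it (a point fixed in the world has none). Each returns a list of dicts, best first, with "score" (0 to 1); they miss things now and then, are a little off and sometimes report something else, mostly with a low value. They report only what shows in the picture. A call takes as long as a camera call. They do not tell look-alikes from the thing itself.
- arm.search_frame(thing, camera): "bbox" ([left, top, right, bottom] in pixels, round what is visible of it).
- arm.tip_of(thing, camera): "uv" ([column, row] in pixels: a listed point, or the origin of a listed thing).
The state is a dict: "clock": time; "joints": joint angles; "joint_vel": joint speeds; "joint_efforts": joint torques, N m; "position": TCP position; "ee_rot": TCP orientation; "contact_force": force on the tool from outside, world axes, zero at the start; "wrist_torque": the same for the moment, N m; "gripper_width": finger opening in mm.
Only numpy, scipy, OpenCV 4.12 (cv2) and the standard library are available. Lean on these libraries where they do the work, as an engineer would, in place of code of your own. Each camera call takes 0.05 s, during which the arm holds its last target.

### The job

Before the melt, do a dry run of the pour: bring the three ingot moulds into an even row, one squarely in the middle of each firebrick and lengthwise along it. Then lift the cold, empty hand crucible upright out of its rest by its wooden grip, carry it over to the mould with the round well, and tip it towards its lip, about sixty degrees with the handle level, so that the tip of the lip is over the middle of the well and a few centimetres above the mould. Finish holding it there, still and touching nothing else with it, and do not shove the other things on the bench about.

Things in the scene. Friction and masses are not known exactly. Their poses are not given: they have to be found in the camera images.
- hearth: three pale firebricks side by side, fixed; each 230 mm long, 114 mm wide, 32 mm thick, centres 116 mm apart, dark joints between. Origin on the bench under the middle of the middle brick; x along the bricks (away from the robot, within 10 degrees), y to the left across them
- brick_left (a point): middle of the top face (32 mm above the bench) of the left-hand brick as the robot sees it; x along the brick's length, y to the left
- brick_middle (a point): middle of the top face (32 mm above the bench) of the middle brick as the robot sees it; x along the brick's length, y to the left
- brick_right (a point): middle of the top face (32 mm above the bench) of the right-hand brick as the robot sees it; x along the brick's length, y to the left
- bar_mould_a_mid (a point): dark cast-iron open ingot mould, oblong block 100 x 44 x 30 mm, 0.5 to 0.7 kg, loose on a brick. Point at the block's centre, 15 mm over the brick. x: along its length (either way round is alike), y: across its width, z: up. In its top is a long trough, 80 x 24 mm, 20 mm deep
- bar_mould_b_mid (a point): the other bar mould, the same in size, shape and axes as bar_mould_a
- round_mould_mid (a point): dark cast-iron open ingot mould, oblong block 100 x 44 x 30 mm, 0.5 to 0.7 kg, loose on a brick. Point at the block's centre, 15 mm over the brick. x: along its length (either way round is alike), y: across its width, z: up. In the middle of its top is a round well 32 mm across, 18 mm deep. At the start it may be on any of the three bricks
- bar_mould_a: the bar mould of point bar_mould_a_mid as a whole; origin at the centre of its underside, the same axes
- bar_mould_b: the bar mould of point bar_mould_b_mid as a whole; origin at the centre of its underside, the same axes
- round_mould: the round-well mould of point round_mould_mid as a whole; origin at the centre of its underside, the same axes
- crucible_grip (a point): Hand crucible, 0.16 to 0.23 kg, in its rest: clay cup in an iron ring, level 8 mm shank, round wooden grip 23 mm thick, 104 mm long. Point: on the grip's axis, 32 mm from its front end, 112 mm from the cup's axis, 37 mm over the cup's underside, 72 mm over the bench at the start. x: along the shank to the cup; z: out of the cup's mouth; lip on the -y side. It balances 70 mm ahead of here: grip firmly
- crucible_lip (a point): tip of the crucible's one pouring lip, on the cup's -y side at the rim: from crucible_grip 112 mm along +x, 34 mm along -y and 14 mm along +z; axes parallel to those of crucible_grip. Tipping the crucible towards its lip turns this y axis upwards
- crucible: the whole crucible; origin at the centre of the cup's underside, axes as crucible_grip. The pale clay cup is 52 mm across the rim (38 mm at the foot) and 52 mm high; its iron ring stands out 1 to 3 mm round it, 33 to 41 mm up
- rest: crucible rest, fixed, steel: foot plate 150 x 90 x 8 mm; a cup (65 mm across, rim 65 mm above the bench, 30 mm deep) in which the clay cup stands with 4 mm play all round; 62 mm behind it a forked post, 82 mm high, with the shank in its open-topped notch. Origin on the bench under the cup's centre; x from fork to cup. Raise the crucible 35 mm to clear it
- file: bystander: flat file with a pale wooden handle, 195 mm long, lying between the hearth and the rest
- flux_tin: bystander: low round aluminium tin, 60 mm across, 45 mm high, left of the hearth
- flask: bystander: empty two-part cast-iron moulding flask (rectangular frame, 100 x 115 x 70 mm) at the back
- mallet: bystander: leather-headed mallet with a wooden handle, 280 mm long, lying right of the rest
- bottle: bystander: round white plastic bottle, 60 mm across, 120 mm high, behind the hearth
- spatula: bystander: steel spatula with a dark wooden handle, 190 mm long, lying left of the hearth
- mug: bystander: blue mug, 80 mm across, 90 mm high, left of the hearth
Not all that is in view belongs to the job. Leave any purple look-alike of the round_mould alone. Leave any yellow look-alike of the bar_mould_b alone.

How it is judged:
By the outcome, as a careful person would: the job done as asked, in the order asked, and still so for the second after the job is handed in, while the arm keeps its last pose, push and grip.
It also fails if it takes over 61 s, if anything falls off the work surface, if the arm or the gripper's body presses on something with over 40 N, if the wrist force passes 120 N, or if a joint passes its speed limit or range.

## Working session

There is one attempt and no reset: what is moved stays moved. The work goes in short steps, Python scripts to look and compute and a tool call to move; the robot and the scene stay as the last step left them, time stands still between calls to the robot, and variables do not carry over. Pictures are saved under pics/ and viewed, and the job is handed in when it is done.

Besides the shell and the picture viewer there is one more tool, called after ">>>" in YAML: its name, and indented under it one key for each argument. move_arm: Moves the arm, as the interface text tells. Its arguments: {"type":"object","properties":{"targets":{"type":"array","items":{"type":"array","items":{"type":"number"}}}},"required":["targets"]}

```bash
ls; mkdir -p pics; python3 - <<'E'
from bench import arm
import cv2,numpy as np
np.set_printoptions(precision=3,suppress=True)
for n in ("side","top"):
    im,d=arm.get_image(n); cv2.imwrite(f"pics/{n}0.png",im); np.save(f"{n}_d.npy",d)
    p=arm.camera_params(n); print(n,p)
print(arm.read_state())
E
```

```text
pics
side {'mtx': array([[603.032,   0.   , 311.827],
       [  0.   , 603.032, 235.616],
       [  0.   ,   0.   ,   1.   ]]), 'dist': array([-0.097,  0.   ,  0.   ,  0.   ,  0.   ]), 'world_to_cam': array([[  -0.99 ,   -0.144,    0.003,  601.008],
       [  -0.084,    0.559,   -0.825,   85.89 ],
       [   0.117,   -0.816,   -0.565, 1489.645],
       [   0.   ,    0.   ,    0.   ,    1.   ]])}
top {'mtx': array([[541.201,   0.   , 306.774],
       [  0.   , 541.201, 236.199],
       [  0.   ,   0.   ,   1.   ]]), 'dist': array([-0.058,  0.   ,  0.   ,  0.   ,  0.   ]), 'world_to_cam': array([[   0.027,   -1.   ,   -0.013,   55.466],
       [  -0.987,   -0.025,   -0.159,  629.6  ],
       [   0.158,    0.017,   -0.987, 1648.782],
       [   0.   ,    0.   ,    0.   ,    1.   ]])}
{'clock': 0.1, 'joints': array([-1.087,  0.385,  0.007, -0.   , -1.194, -0.259]), 'joint_vel': array([-0.001,  0.   ,  0.004,  0.001, -0.001, -0.   ]), 'joint_efforts': array([ -0.   , -39.332,  18.893,   4.198,  -0.003,   0.   ]), 'position': array([ 139.224, -608.776,  230.33 ]), 'ee_rot': array([ 0.623,  0.782,  0.001, -0.001]), 'contact_force': array([-0.327, -0.25 ,  0.263]), 'wrist_torque': array([ 0.021, -0.031,  0.043]), 'gripper_width': 85.26425550292637}
```

View pics/side0.png

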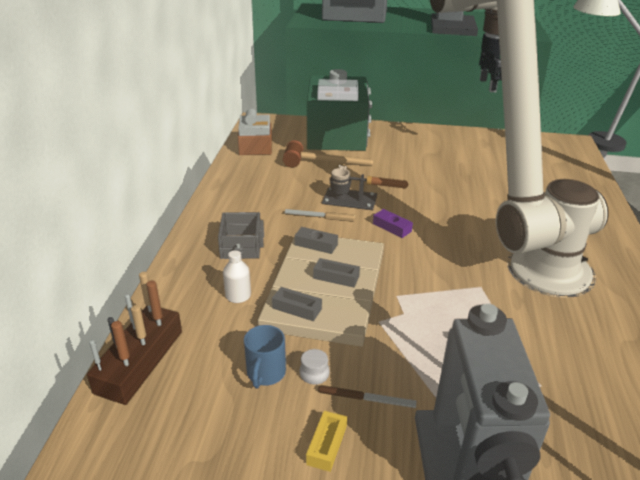

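View pics/top0.png

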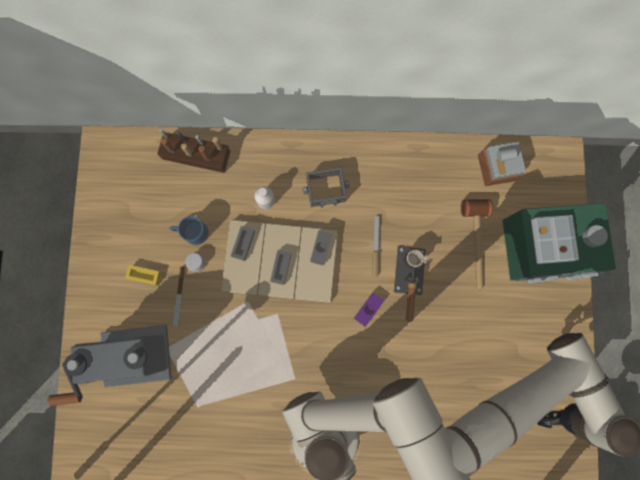

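```bash
cat > h.py <<'E'
from bench import arm
import cv2,numpy as np
from scipy.spatial.transform import Rotation as R
np.set_printoptions(precision=2,suppress=True)
def rays(n,uv):
    p=arm.camera_params(n); uv=np.asarray(uv,float).reshape(-1,1,2)
    q=cv2.undistortPoints(uv,p["mtx"],p["dist"]).reshape(-1,2)
    return np.c_[q,np.ones(len(q))],p["world_to_cam"]
def plane(n,uv,z):
    r,T=rays(n,uv); Rm=T[:3,:3];c=-Rm.T@T[:3,3]; d=r@Rm
    return c+d*((z-c[2])/d[:,2])[:,None]
def cloud(n,d):
    v,u=np.mgrid[:480,:640]; r,T=rays(n,np.c_[u.ravel(),v.ravel()])
    P=(r*d.ravel()[:,None]-T[:3,3])@T[:3,:3]
    P[d.ravel()<=0]=np.nan
    return P.reshape(480,640,3)
def proj(n,P):
    p=arm.camera_params(n);T=p["world_to_cam"]
    return cv2.projectPoints(np.asarray(P,float).reshape(-1,1,3),cv2.Rodrigues(T[:3,:3])[0],T[:3,3],p["mtx"],p["dist"])[0].reshape(-1,2)
E
python3 - <<'E'
from h import *
for th in ["brick_left","brick_middle","brick_right","bar_mould_a_mid","bar_mould_b_mid","round_mould_mid","crucible_grip","crucible_lip","crucible","rest","file","hearth"]:
    for n in("side","top"):
        r=arm.tip_of(th,n)
        z={"bri":32,"bar":47,"rou":47,"crucible_grip":72,"crucible_lip":86,"crucible":35}.get(th[:3] if th[:3]!="cru" else th,0)
        print(th,n,[(round(q["score"],2),np.round(q["uv"],1).tolist(),plane(n,q["uv"],z)[0][:2].round(1).tolist()) for q in r])
t=cv2.imread("pics/top0.png"); s=cv2.imread("pics/side0.png")
cv2.imwrite("pics/topc.png",cv2.resize(t[170:330,210:370],None,fx=3.7,fy=3.7,interpolation=cv2.INTER_CUBIC))
cv2.imwrite("pics/topr.png",cv2.resize(t[200:340,340:500],None,fx=4.2,fy=4.2,interpolation=cv2.INTER_CUBIC))
cv2.imwrite("pics/sidec.png",cv2.resize(s[150:350,240:440],None,fx=3,fy=3,interpolation=cv2.INTER_CUBIC))
E
```

```text
brick_left side [(0.81, [315.6, 311.2], [559.4, 272.7]), (0.25, [238.4, 294.8], [739.6, 243.8])]
brick_left top [(0.75, [240.3, 253.5], [570.1, 281.3])]
brick_middle side [(0.9, [325.8, 282.2], [550.0, 169.4])]
brick_middle top [(0.9, [279.1, 260.4], [551.4, 157.5]), (0.45, [322.8, 247.9], [594.7, 20.6])]
brick_right side [(0.87, [334.9, 250.0], [543.6, 39.3])]
brick_right top [(0.57, [315.4, 266.5], [535.1, 42.6]), (0.46, [196.7, 263.2], [535.5, 418.4]), (0.17, [243.8, 241.3], [609.4, 272.0])]
bar_mould_a_mid side [(0.9, [336.7, 271.2], [527.9, 143.6])]
bar_mould_a_mid top [(0.67, [278.9, 268.8], [523.3, 156.2])]
bar_mould_b_mid side [(0.97, [296.9, 305.3], [600.0, 276.4]), (0.69, [323.9, 443.8], [496.0, 623.0])]
bar_mould_b_mid top [(0.98, [241.2, 244.3], [597.5, 277.7]), (0.9, [143.5, 273.4], [497.2, 581.8]), (0.23, [244.1, 258.0], [554.4, 266.6])]
round_mould_mid side [(0.94, [393.3, 221.2], [404.0, -91.5]), (0.75, [315.0, 237.5], [597.4, 13.9])]
round_mould_mid top [(0.91, [370.3, 306.3], [414.6, -129.7]), (0.57, [322.9, 247.0], [595.5, 20.6])]
crucible_grip side [(0.58, [378.0,
[... 281 characters left out ...]
5])]
crucible side [(0.64, [313.7, 244.0], [598.9, 25.7]), (0.6, [337.9, 190.0], [568.0, -252.7])]
crucible top [(0.83, [411.1, 261.5], [558.2, -257.9]), (0.67, [321.4, 248.4], [592.6, 25.1])]
rest side [(0.73, [341.2, 193.7], [561.6, -292.6])]
rest top [(0.71, [407.5, 261.0], [563.6, -252.6]), (0.56, [246.1, 247.3], [594.8, 267.9]), (0.4, [196.1, 261.6], [544.0, 427.8]), (0.37, [243.3, 258.4], [558.5, 275.4])]
file side [(0.59, [320.9, 218.3], [603.5, -149.4])]
file top [(0.5, [373.6, 249.8], [597.2, -143.4])]
hearth side [(0.64, [325.5, 286.5], [553.2, 146.2])]
hearth top [(0.86, [283.1, 260.8], [554.1, 146.8]), (0.56, [194.9, 258.9], [552.7, 432.2]), (0.46, [321.1, 244.6], [609.8, 26.0])]
```

View pics/topc.png

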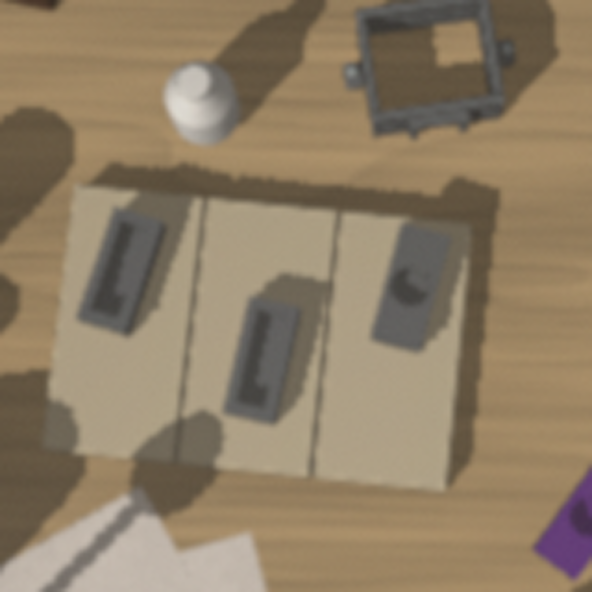

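View pics/topr.png

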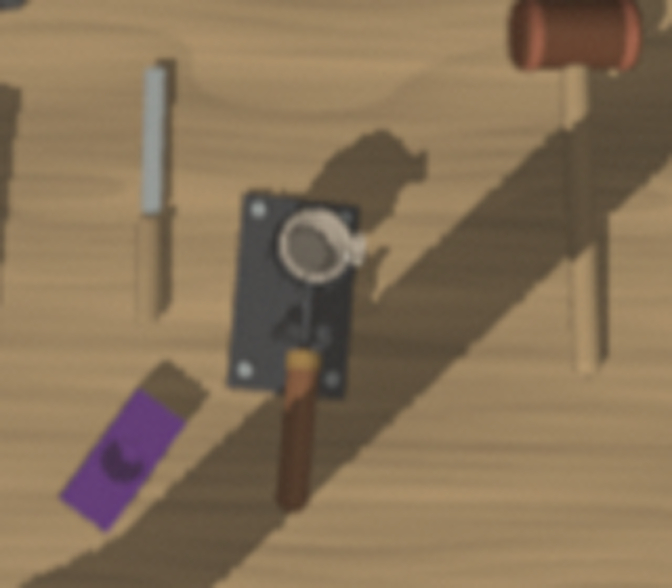

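View pics/sidec.png

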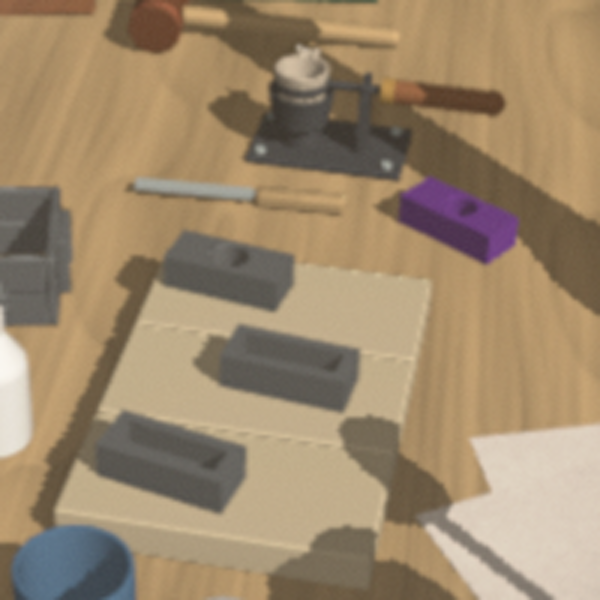

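```bash
cat > fit.py <<'E'
from h import *
def rect(xy):
    (c,wh,a)=cv2.minAreaRect(xy.astype(np.float32)); 
    if wh[0]<wh[1]: wh=wh[::-1]; a+=90
    a=(a+90)%180-90
    return np.array(c),np.array(wh),a
def moments(xy):
    m=xy.mean(0); C=np.cov((xy-m).T); w,V=np.linalg.eigh(C); v=V[:,1]
    return m,np.degrees(np.arctan(v[1]/v[0])),np.sqrt(12*w[::-1])
def run(tag):
  for n in("side","top"):
    im,d=arm.get_image(n); cv2.imwrite(f"pics/{n}_{tag}.png",im); P=cloud(n,d); X,Y,Z=[P[...,i] for i in range(3)]
    box=(X>400)&(X<720)&(Y>-60)&(Y<360)
    m=box&(Z>20)&(Z<70)
    nl,lab,st,ce=cv2.connectedComponentsWithStats(m.astype(np.uint8)); k=1+np.argmax(st[1:,4])
    h=(lab==k); print(n,"brick z med",np.median(Z[h&(Z<42)]),"n",h.sum())
    print(" bench z",np.median(Z[(X>400)&(X<440)&(Y>0)&(Y<60)]))
    hx=np.c_[X[h],Y[h]][Z[h]<36]
    print(" hearth rect",*rect(hx))
    t=box&(Z>50)&(Z<75)
    nl,lab,st,ce=cv2.connectedComponentsWithStats(t.astype(np.uint8),connectivity=4)
    for k in range(1,nl):
        if st[k,4]<60: continue
        q=lab==k; zt=np.median(Z[q]); 
        # fill well
        cnt=cv2.findContours(q.astype(np.uint8),cv2.RETR_EXTERNAL,cv2.CHAIN_APPROX_NONE)[0][0]
        f=np.zeros(q.shape,np.uint8); cv2.drawContours(f,[cnt],-1,1,-1)
        v,u=np.nonzero(f); xy=plane(n,np.c_[u,v],62)[:,:2]
        print(" mould n",st[k,4],"z",round(zt,1),*moments(xy),"|",*rect(xy))
if __name__=="__main__":
    import sys; run(sys.argv[1])
E
python3 fit.py f1
```

```text
side brick z med 33.554013509208666 n 9838
 bench z 3.132448911794244
 hearth rect [553.25 156.69] [352.93 231.71] 85.7577133178711
 mould n 588 z 62.4 [593.05  33.58] -17.02564418069881 [105.57  62.55] | [593.99  35.  ] [107.52  67.22] -14.046730041503906
 mould n 661 z 61.6 [528.51 156.13] -12.76337563741223 [103.72  60.42] | [529.23 156.49] [104.47  62.66] -10.931640625
 mould n 751 z 61.6 [600.67 278.2 ] -18.731913851199426 [105.06  57.65] | [601.43 278.05] [107.09  59.88] -15.742744445800781
top brick z med 31.08038691223589 n 7842
 bench z 0.799831561099681
 hearth rect [551.88 158.14] [346.52 231.27] 85.69861602783203
 mould n 291 z 60.5 [600.2  273.98] -16.178421019321796 [101.03  45.85] | [600.36 274.09] [100.56  45.79] -15.882621765136719
 mould n 380 z 60.2 [591.78  29.1 ] -13.851236279895712 [101.54  44.08] | [591.95  29.08] [101.47  43.98] -13.650566101074219
 mould n 280 z 60.7 [526.98 152.16] -10.592814550380568 [100.92  44.94] | [527.42 151.94] [100.83  44.97] -11.117759704589844
```

```bash
cat > plan.py <<'E'
from h import *
import json,sys
def down(t):
    t=np.radians(t); x=[np.cos(t),np.sin(t),0]; y=[np.sin(t),-np.cos(t),0]
    return np.c_[x,y,[0,0,-1]]
def st():
    s=arm.read_state(); 
    with open("log.jsonl","a") as f: f.write(json.dumps([s["joints"].tolist(),s["position"].tolist(),s["ee_rot"].tolist()])+"\n")
    return s
def rel(p,Rt,s=None):
    s=s or st(); R0=R.from_quat(s["ee_rot"]).as_matrix()
    return np.r_[R0.T@(np.array(p)-s["position"])/10, np.degrees(R.from_matrix(R0.T@Rt).as_rotvec())]
def info(s=None):
    s=s or st(); R0=R.from_quat(s["ee_rot"]).as_matrix()
    print("clk",round(s["clock"],2),"pos",s["position"],"t",np.degrees(np.arctan2(R0[1,0],R0[0,0])).round(2),"z",R0[:,2],"j",s["joints"],"F",s["contact_force"],"w",s["gripper_width"])
E
python3 - <<'E'
from plan import *
s=st(); info(s)
print(rel([600.5,273.6,230],down(74.0),s)); print(rel([600.5,273.6,80],down(74.0),s));print(rel([600.5,273.6,34],down(74.0),s))
E
```

```text
clk 1.4 pos [ 139.35 -609.23  231.28] t 102.88 z [-0.  0. -1.] j [-1.09  0.38  0.01 -0.   -1.19 -0.26] F [ 0.13  0.15 -1.19] w 85.41742149870201
[75.78 64.64  0.13 -0.   -0.   28.88]
[75.78 64.64 15.13 -0.   -0.   28.88]
[75.78 64.64 19.73 -0.   -0.   28.88]
```

>>> move_arm:
  targets:
    - [75.8,64.6,2,0,0,28.9,0]
    - [75.8,64.6,2,0,0,28.9,0]
    - [75.8,64.6,2,0,0,28.9,0]
    - [75.8,64.6,2,0,0,28.9,0]
    - [75.8,64.6,2,0,0,28.9,0]
    - [75.8,64.6,2,0,0,28.9,0]
    - [75.8,64.6,2,0,0,28.9,0]
    - [75.8,64.6,2,0,0,28.9,0]
    - [75.8,64.6,2,0,0,28.9,0]
    - [75.8,64.6,2,0,0,28.9,0]
    - [75.8,64.6,2,0,0,28.9,0]
    - [75.8,64.6,2,0,0,28.9,0]
    - [75.8,64.6,2,0,0,28.9,0]
    - [75.8,64.6,2,0,0,28.9,0]
    - [75.8,64.6,2,0,0,28.9,0]
    - [75.8,64.6,2,0,0,28.9,0]
    - [75.8,64.6,8,0,0,28.9,0]
    - [75.8,64.6,13,0,0,28.9,0]
    - [75.8,64.6,13,0,0,28.9,0]

```text
clock: 3.78
position: [597.5, 272.0, 96.7]
ee_rot: [0.799, 0.602, -0.005, -0.0]
contact_force: [-0.5, -0.1, 0.3]
gripper_width: 85.8
```

```bash
python3 - <<'E'
from plan import *
s=st(); info(s)
print(rel([600.5,273.6,34],down(74.0),s))
E
```

```text
clk 3.77 pos [597.54 272.05  96.65] t 73.96 z [-0.01 -0.01 -1.  ] j [ 0.67  0.55 -0.07 -0.   -0.96 -2.52] F [-0.55 -0.07  0.27] w 85.8399302747198
[ 0.28  0.28  6.26 -0.38  0.46 -0.04]
```

>>> move_arm:
  targets:
    - [0,0,3.5,0,0,0,0]
    - [0,0,5.5,0,0,0,0]
    - [0,0,6.7,0,0,0,0]
    - [0,0,6.7,0,0,0,0]
    - [0,0,6.7,0,0,0,0]

```text
clock: 4.4
position: [601.2, 274.3, 36.1]
ee_rot: [0.799, 0.602, 0.002, 0.0]
contact_force: [0.5, 0.0, 0.3]
gripper_width: 85.8
```

>>> move_arm:
  targets:
    - [0,0,0,0,0,0,80]
    - [0,0,0,0,0,0,160]
    - [0,0,0,0,0,0,255]
    - [0,0,0,0,0,0,255]
    - [0,0,0,0,0,0,255]
    - [0,0,0,0,0,0,255]

```text
clock: 5.15
position: [600.4, 273.7, 35.1]
ee_rot: [0.799, 0.602, 0.0, 0.0]
contact_force: [-2.2, -0.2, 6.1]
gripper_width: 43.0
```

```bash
python3 - <<'E'
from plan import *
s=st(); info(s)
im,d=arm.get_image("side"); cv2.imwrite("pics/g1.png",cv2.resize(im[150:350,200:440],None,fx=3,fy=3))
E
```

```text
clk 5.15 pos [600.36 273.68  35.07] t 73.99 z [ 0.  0. -1.] j [ 0.67  0.62 -0.12  0.   -0.82 -2.52] F [-2.24 -0.21  6.1 ] w 42.95709106292485
```

View pics/g1.png

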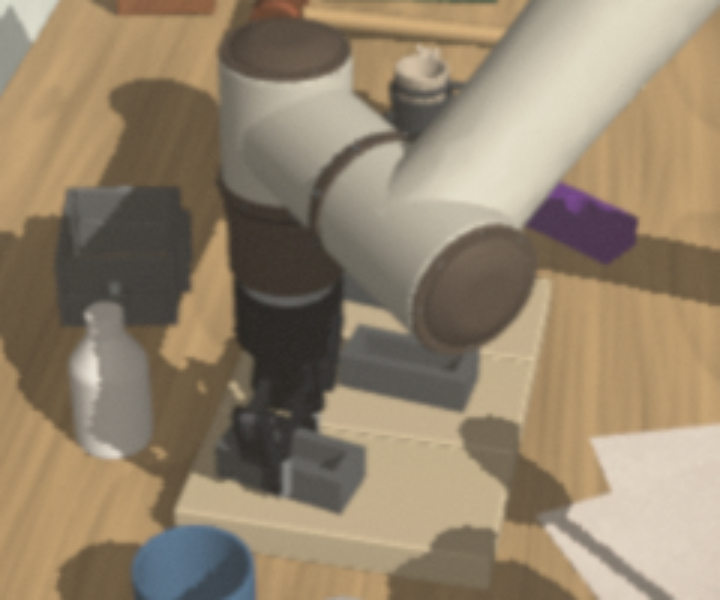

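```bash
python3 - <<'E'
from plan import *
s=st(); 
for z in(47,35.4):print(rel([560.6,273.5,z],down(85.7),s))
print(rel([527.6,152,90],down(79.2),s))
E
```

```text
[ -1.12  -3.82  -1.19   0.04  -0.01 -11.7 ]
[ -1.12  -3.82  -0.03   0.04  -0.01 -11.7 ]
[-13.71  -3.64  -5.5    0.04  -0.01  -5.2 ]
```

>>> move_arm:
  targets:
    - [0,0,-0.6,0,0,0,255]
    - [0,0,-1.3,0,0,0,255]
    - [0,0,-1.3,0,0,0,255]
    - [-0.4,-1.3,-1.3,0,0,-4,255]
    - [-0.8,-2.6,-1.3,0,0,-8,255]
    - [-1.1,-3.8,-1.3,0,0,-11.7,255]
    - [-1.1,-3.8,-1.3,0,0,-11.7,255]
    - [-1.1,-3.8,-1.3,0,0,-11.7,255]
    - [-1.1,-3.8,-0.8,0,0,-11.7,255]
    - [-1.1,-3.8,-0.3,0,0,-11.7,255]
    - [-1.1,-3.8,0,0,0,-11.7,255]
    - [-1.1,-3.8,0,0,0,-11.7,255]
    - [-1.1,-3.8,0,0,0,-11.7,255]

```text
clock: 6.82
position: [560.6, 273.4, 35.1]
ee_rot: [0.733, 0.68, -0.0, 0.0]
contact_force: [-3.5, -1.0, 3.3]
gripper_width: 42.9
```

```bash
python3 - <<'E'
from plan import *
s=st(); info(s)
print(rel([560.6,273.5,35.4],down(85.7),s))
E
```

```text
clk 6.83 pos [560.56 273.37  35.1 ] t 85.69 z [ 0. -0. -1.] j [ 0.71  0.58 -0.22  0.   -0.77 -2.36] F [-3.51 -0.98  3.33] w 42.895398136109236
[ 0.01  0.   -0.03  0.01  0.02 -0.01]
```

```bash
python3 - <<'E'
from plan import *
s=st(); 
print(rel([527.5,151.7,85],down(79.1),s))
E
```

```text
[-12.38  -2.38  -4.99   0.01   0.02   6.59]
```

>>> move_arm:
  targets:
    - [0,0,0,0,0,0,120]
    - [0,0,0,0,0,0,0]
    - [0,0,0,0,0,0,0]
    - [0,0,0,0,0,0,0]
    - [0,0,-2,0,0,0,0]
    - [0,0,-5,0,0,0,0]

```text
clock: 7.58
position: [560.1, 273.2, 83.8]
ee_rot: [0.733, 0.68, -0.001, -0.0]
contact_force: [0.4, -0.5, 0.6]
gripper_width: 85.3
```

>>> move_arm:
  targets:
    - [-12.4,-2.4,0,0,0,6.6,0]
    - [-12.4,-2.4,0,0,0,6.6,0]
    - [-12.4,-2.4,0,0,0,6.6,0]
    - [-12.4,-2.4,0,0,0,6.6,0]
    - [-12.4,-2.4,2.5,0,0,6.6,0]
    - [-12.4,-2.4,4.3,0,0,6.6,0]
    - [-12.4,-2.4,5,0,0,6.6,0]
    - [-12.4,-2.4,5,0,0,6.6,0]
    - [-12.4,-2.4,5,0,0,6.6,80]
    - [-12.4,-2.4,5,0,0,6.6,160]
    - [-12.4,-2.4,5,0,0,6.6,255]
    - [-12.4,-2.4,5,0,0,6.6,255]
    - [-12.4,-2.4,5,0,0,6.6,255]
    - [-12.4,-2.4,5,0,0,6.6,255]

```text
clock: 9.32
position: [527.7, 151.8, 35.3]
ee_rot: [0.771, 0.637, 0.001, 0.0]
contact_force: [-0.9, -1.2, 5.3]
gripper_width: 42.6
```

```bash
python3 - <<'E'
from plan import *
s=st(); info(s)
# displacement from top frame: hearth middle (551.9,158.1) - mould (527.2,152.05)
p=s["position"]+[24.7,6.05,0]; print(p)
print(rel([p[0],p[1],35.2],down(85.7),s))
E
```

```text
clk 9.32 pos [527.69 151.79  35.26] t 79.1 z [ 0.  0. -1.] j [ 0.58  0.48 -0.41  0.   -0.68 -2.34] F [-0.92 -1.22  5.3 ] w 42.576254614645485
[552.39 157.84  35.26]
[ 1.06  2.31  0.01  0.06 -0.02 -6.6 ]
```

>>> move_arm:
  targets:
    - [0,0,-0.6,0,0,0,255]
    - [0,0,-1.3,0,0,0,255]
    - [0,0,-1.3,0,0,0,255]
    - [0.5,1.1,-1.3,0,0,-3,255]
    - [1.1,2.3,-1.3,0,0,-6.6,255]
    - [1.1,2.3,-1.3,0,0,-6.6,255]
    - [1.1,2.3,-1.3,0,0,-6.6,255]
    - [1.1,2.3,-0.8,0,0,-6.6,255]
    - [1.1,2.3,-0.3,0,0,-6.6,255]
    - [1.1,2.3,0,0,0,-6.6,255]
    - [1.1,2.3,0,0,0,-6.6,255]
    - [1.1,2.3,0,0,0,-6.6,255]

```text
clock: 10.82
position: [551.4, 158.0, 35.3]
ee_rot: [0.733, 0.68, -0.0, -0.0]
contact_force: [-4.4, -1.2, 4.4]
gripper_width: 42.9
```

```bash
python3 - <<'E'
from plan import *
s=st(); info(s)
print(rel([592.2,28.7,85],down(76.3),s))
E
```

```text
clk 10.82 pos [551.42 158.    35.28] t 85.7 z [-0. -0. -1.] j [ 0.56  0.51 -0.35  0.   -0.71 -2.21] F [-4.4  -1.19  4.45] w 42.87895778324155
[-12.59   5.03  -4.97  -0.04   0.03   9.4 ]
```

>>> move_arm:
  targets:
    - [0,0,0,0,0,0,120]
    - [0,0,0,0,0,0,0]
    - [0,0,0,0,0,0,0]
    - [0,0,0,0,0,0,0]
    - [0,0,-2,0,0,0,0]
    - [0,0,-5,0,0,0,0]

```text
clock: 11.58
position: [551.4, 157.9, 83.9]
ee_rot: [0.733, 0.68, -0.001, -0.0]
contact_force: [0.1, -0.2, -0.1]
gripper_width: 85.6
```

>>> move_arm:
  targets:
    - [-12.6,5,0,0,0,9.4,0]
    - [-12.6,5,0,0,0,9.4,0]
    - [-12.6,5,0,0,0,9.4,0]
    - [-12.6,5,0,0,0,9.4,0]
    - [-12.6,5,2.5,0,0,9.4,0]
    - [-12.6,5,4.3,0,0,9.4,0]
    - [-12.6,5,5,0,0,9.4,0]
    - [-12.6,5,5,0,0,9.4,0]
    - [-12.6,5,5,0,0,9.4,80]
    - [-12.6,5,5,0,0,9.4,160]
    - [-12.6,5,5,0,0,9.4,255]
    - [-12.6,5,5,0,0,9.4,255]
    - [-12.6,5,5,0,0,9.4,255]
    - [-12.6,5,5,0,0,9.4,255]

```text
clock: 13.32
position: [592.7, 28.5, 35.4]
ee_rot: [0.786, 0.618, 0.0, 0.0]
contact_force: [-1.3, -1.7, 5.0]
gripper_width: 43.2
```

```bash
python3 - <<'E'
from plan import *
s=st(); info(s)
# top frame: right brick (543.25,42.4) - mould (591.85,29.1)
p=s["position"]+[-48.6,13.3,0]; print(p)
print(rel([p[0],p[1],35.2],down(85.7),s))
E
```

```text
clk 13.32 pos [592.68  28.52  35.43] t 76.3 z [ 0. -0. -1.] j [ 0.32  0.54 -0.3   0.   -0.73 -2.13] F [-1.35 -1.67  4.97] w 43.19207787443212
[544.08  41.82  35.43]
[ 0.14 -5.04  0.02  0.06  0.01 -9.4 ]
```

>>> move_arm:
  targets:
    - [0,0,-0.6,0,0,0,255]
    - [0,0,-1.3,0,0,0,255]
    - [0,0,-1.3,0,0,0,255]
    - [0,-1.7,-1.3,0,0,-3,255]
    - [0.1,-3.4,-1.3,0,0,-6.3,255]
    - [0.1,-5.0,-1.3,0,0,-9.4,255]
    - [0.1,-5.0,-1.3,0,0,-9.4,255]
    - [0.1,-5.0,-1.3,0,0,-9.4,255]
    - [0.1,-5.0,-0.8,0,0,-9.4,255]
    - [0.1,-5.0,-0.3,0,0,-9.4,255]
    - [0.1,-5.0,0,0,0,-9.4,255]
    - [0.1,-5.0,0,0,0,-9.4,255]
    - [0.1,-5.0,0,0,0,-9.4,255]

```text
clock: 14.95
position: [544.0, 41.5, 35.4]
ee_rot: [0.733, 0.68, -0.0, 0.0]
contact_force: [-3.8, 0.4, 5.7]
gripper_width: 42.6
```

```bash
python3 - <<'E'
from plan import *
s=st(); info(s)
E
```

```text
clk 14.95 pos [543.97  41.46  35.42] t 85.69 z [-0. -0. -1.] j [ 0.37  0.48 -0.42  0.   -0.67 -2.02] F [-3.84  0.39  5.67] w 42.57493295701081
```

>>> move_arm:
  targets:
    - [0,0,0,0,0,0,120]
    - [0,0,0,0,0,0,0]
    - [0,0,0,0,0,0,0]
    - [0,0,0,0,0,0,0]
    - [0,0,-2,0,0,0,0]
    - [0,0,-6,0,0,0,0]
    - [0,0,-12,0,0,0,0]
    - [0,0,-16,0,0,0,0]

```text
clock: 15.95
position: [544.8, 41.8, 197.3]
ee_rot: [0.733, 0.68, 0.002, 0.001]
contact_force: [0.2, 0.4, -0.4]
gripper_width: 85.4
```

```bash
python3 - <<'E'
from plan import *
s=st(); info(s)
print(rel([447,-252,200],down(87),s))
E
```

```text
clk 15.95 pos [544.79  41.76 197.28] t 85.7 z [ 0.  0. -1.] j [ 0.37  0.28 -0.24  0.   -1.05 -2.02] F [ 0.15  0.45 -0.44] w 85.4031231075334
[-30.03  -7.55  -0.33   0.2   -0.06  -1.3 ]
```

```bash
python3 - <<'E'
from h import *
for n in("top","side"):
    P=cloud(n,np.load(f"{n}_d.npy")); X,Y,Z=[P[...,i] for i in range(3)]
    m=(X>350)&(X<490)&(Y>-320)&(Y<-200)&(Z>45)&(Z<110)
    v,u=np.nonzero(m); q=P[m]; print(n,len(q),q.min(0),q.max(0))
    # centreline per column of x
    for z in [72]:
        xy=plane(n,np.c_[u,v],z)[:,:2] if n=="top" else q[:,:2]
        sel=(xy[:,0]<475)
        a=np.polyfit(xy[sel,0],xy[sel,1],1); print(" slope deg",np.degrees(np.arctan(a[0])),"y at 400,450",np.polyval(a,400),np.polyval(a,450),"zmax",np.percentile(q[:,2],95))
    m=(X>480)&(X<640)&(Y>-340)&(Y<-200)&(Z>70)&(Z<130)
    q=P[m]; v,u=np.nonzero(m); xy=q[:,:2]; print(" cup",q.min(0),q.max(0),np.median(q,0))
    # rim points: high z
    r=P[(X>520)&(X<640)&(Y>-340)&(Y<-200)&(Z>80)]; print(" rim",len(r),cv2.minEnclosingCircle(r[:,:2].astype(np.float32)),r[:,:2].mean(0),r[:,2].max())
E
cat > kin.py <<'E'
import numpy as np,json
from scipy.optimize import least_squares
from scipy.spatial.transform import Rotation as R
def Rz(a):c,s=np.cos(a),np.sin(a);return np.array([[c,-s,0],[s,c,0],[0,0,1]])
def Ry(a):c,s=np.cos(a),np.sin(a);return np.array([[c,0,s],[0,1,0],[-s,0,c]])
def Rx(a):c,s=np.cos(a),np.sin(a);return np.array([[1,0,0],[0,c,-s],[0,s,c]])
E
python3 - <<'E'
from kin import *
L=[json.loads(l) for l in open("log.jsonl")]
J=np.array([l[0] for l in L]);P=np.array([l[1] for l in L]);print(len(J))
# planar: r', z in arm frame with j4=0 ; x: h,a1,L2,L3x(along forearm),L3z, tool length(vertical,merged h), lateral d
def f(p,J):
    a1,h,d,L2,L3,o3=p; out=[]
    for j in J:
        b=j[1]; g=np.pi/2+j[1]-j[2]
        q=np.array([a1,d,h])+Ry(b)@[0,0,L2]+Ry(g)@[o3,0,L3]
        out.append(Rz(j[0])@q)
    return np.array(out)
for sgn in(1,):
    r=least_squares(lambda p:(f(p,J)-P).ravel(),[0,0,-150,400,400,0]); print(r.x,np.sqrt((r.fun**2).mean()),np.linalg.svd(r.jac)[1])
E
```

```text
top 298 [ 372.39 -266.39   64.9 ] [ 489.97 -233.92   91.14]
 slope deg -4.458684742975126 y at 400,450 -247.1800316359258 -251.07884134698492 zmax 87.83132270877323
 cup [ 480.48 -294.26   70.11] [ 589.34 -229.71   96.77] [ 551.23 -257.37   81.27]
 rim 99 ((557.3560180664062, -263.7283935546875), 31.837902069091797) [ 561.85 -266.66] 96.76606335461909
side 340 [ 372.25 -265.19   61.47] [ 489.39 -230.89   90.91]
 slope deg -4.039991499072638 y at 400,450 -241.70810807114452 -245.23952020087415 zmax 87.42036735955136
 cup [ 480.27 -297.01   70.07] [ 595.13 -229.72   98.47] [ 556.28 -254.94   80.19]
 rim 140 ((556.2984008789062, -261.0343017578125), 36.086997985839844) [ 562.84 -264.17] 98.4660885018493
11
[   1.53928196 -135.0221153  -159.87159221  560.14857297  420.88469388
   -2.02090703] 0.5467136760032382 [5.7278059  4.67589781 3.31662478 0.37854229 0.36873396 0.22119537]
```

```bash
python3 - <<'E'
from plan import *
from kin import Rx
s=st()
print(rel([440,-150,230],Rx(np.radians(40))@down(86),s))
E
```

```text
[-19.9   -9.    -3.32   3.08  39.84  -0.22]
```

>>> move_arm:
  targets:
    - [-10,-4.5,-3.3,0,0,0,0]
    - [-19.9,-9,-3.3,1.5,20,0,0]
    - [-19.9,-9,-3.3,3.1,39.8,0,0]
    - [-19.9,-9,-3.3,3.1,39.8,0,0]
    - [-19.9,-9,-3.3,3.1,39.8,0,0]
    - [-19.9,-9,-3.3,3.1,39.8,0,0]

```text
clock: 16.7
position: [438.9, -152.6, 225.4]
ee_rot: [0.691, 0.636, 0.232, -0.252]
contact_force: [-0.6, 0.3, -0.3]
gripper_width: 85.5
```

```bash
python3 - <<'E'
from plan import *
s=st(); info(s)
E
python3 fit.py f2
python3 - <<'E'
import cv2
t=cv2.imread("pics/top_f2.png"); cv2.imwrite("pics/t2.png",t[150:480,200:560])
E
```

```text
clk 16.7 pos [ 438.9  -152.65  225.37] t 83.8 z [-0.    0.64 -0.77] j [-0.43  0.33 -0.04 -0.62 -1.54 -1.09] F [-0.63  0.28 -0.29] w 85.45225042425696
side brick z med 33.53908975550379 n 9763
 bench z 3.205884078427545
 hearth rect [553.24 155.42] [356.05 232.18] 85.88652801513672
 mould n 583 z 62.6 [545.13  47.23] -6.563610644549203 [102.44  62.77] | [545.78  48.13] [102.56  67.08] -3.1812286376953125
 mould n 662 z 61.5 [552.67 163.35] -5.817379421541332 [102.18  61.03] | [553.25 163.79] [102.4   63.14] -4.324188232421875
 mould n 756 z 61.4 [561.67 278.56] -7.019698486471111 [101.87  59.29] | [562.25 279.13] [102.68  61.88] -4.761833190917969
top brick z med 31.106458789037607 n 7861
 bench z 1.9533440450475308
 hearth rect [551.87 158.23] [346.77 231.32] 85.74484252929688
 mould n 290 z 60.7 [560.55 274.57] -4.562192017228008 [101.09  45.53] | [560.69 274.41] [100.84  45.73] -4.364723205566406
 mould n 279 z 60.7 [551.39 159.24] -4.192898972915417 [100.95  44.79] | [551.44 159.22] [100.71  44.75] -4.4031219482421875
 mould n 383 z 60.6 [543.6   43.39] -4.055337113666093 [100.96  44.  ] | [544.2   43.24] [100.33  43.87] -4.213523864746094
```

View pics/t2.png

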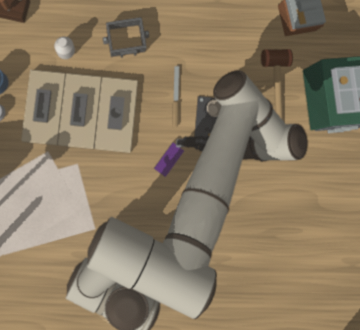

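View pics/side_f2.png

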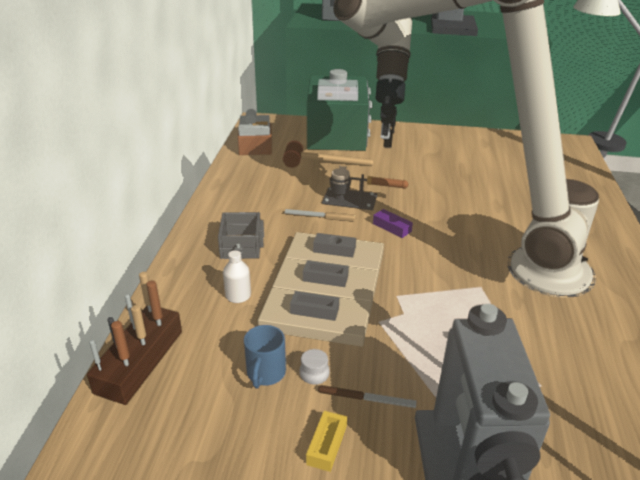

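```bash
cat >> kin.py <<'E'
import itertools
def fk(p,j,sg=(1,-1,1)):
    a1,h,d1,L2,L3,o3,d2,Lt,o5=p
    g=np.pi/2+j[1]-j[2]
    Rw=Rz(j[0])@Ry(g)@Rz(sg[0]*j[3])
    Rt=Rw@Ry(sg[1]*j[4])
    q=Rz(j[0])@(np.array([a1,d1,h])+Ry(j[1])@[0,0,L2]+Ry(g)@[o3,0,L3]) + Rw@[0,d2,0]+Rt@[o5,0,Lt]
    return q, Rt@Rz(sg[2]*j[5])
E
python3 - <<'E'
from kin import *
import sys; sys.path.insert(0,".")
from plan import st; 
for _ in range(1): st()
L=[json.loads(l) for l in open("log.jsonl")]
J=np.array([l[0] for l in L]);P=np.array([l[1] for l in L]);Q=[R.from_quat(l[2]).as_matrix() for l in L]
for sg in itertools.product((1,-1),(-1,),(1,-1)):
    C=[fk([0]*9,j,sg)[1].T@q for j,q in zip(J,Q)]
    print(sg,[np.degrees((R.from_matrix(C[0].T@c)).magnitude()).round(2) for c in C]); print(C[-1].round(3).tolist())
for sg in ((1,-1,1),(1,-1,-1),(-1,-1,1),(-1,-1,-1)):
    r=least_squares(lambda p:np.r_[(np.array([fk(p,j,sg)[0] for j in J])-P).ravel(),1e-3*(p-[0,300,-160,560,420,0,0,400,0])],[0,300,-160,560,420,0,0,400,0]); print(sg,r.x,np.sqrt((r.fun**2).mean()))
E
```

```text
(1, -1, 1) [np.float64(0.0), np.float64(100.47), np.float64(100.56), np.float64(100.56), np.float64(119.31), np.float64(119.31), np.float64(121.87), np.float64(136.7), np.float64(145.45), np.float64(158.21), np.float64(158.22), np.float64(158.22), np.float64(115.68), np.float64(115.68)]
[[-0.064, -0.522, -0.851], [0.522, -0.744, 0.417], [-0.851, -0.417, 0.32]]
(1, -1, -1) [np.float64(0.0), np.float64(0.1), np.float64(0.06), np.float64(0.06), np.float64(0.05), np.float64(0.05), np.float64(0.07), np.float64(0.01), np.float64(0.11), np.float64(0.07), np.float64(0.07), np.float64(0.07), np.float64(71.55), np.float64(71.37)]
[[0.463, -0.308, 0.831], [-0.248, 0.855, 0.455], [-0.851, -0.417, 0.32]]
(-1, -1, 1) [np.float64(0.0), np.float64(100.52), np.float64(100.52), np.float64(100.52), np.float64(119.27), np.float64(119.27), np.float64(121.82), np.float64(136.69), np.float64(145.37), np.float64(158.15), np.float64(158.18), np.float64(158.18), np.float64(95.5), np.float64(95.55)]
[[-0.576, -0.817, -0.0], [0.817, -0.576, -0.0], [0.0, -0.0, 1.0]]
(-1, -1, -1) [np.float64(0.0), np.float64(0.0), np.float64(0.0), np.float64(0.0), np.float64(0.0), np.float64(0.0), np.float64(0.0), np.float64(0.0), np.float64(0.0), np.float64(0.0), np.float64(0.0), np.float64(0.0), np.float64(0.0), np.float64(0.0)]
[[1.0, 0.0, -0.0], [0.0, 1.0, 0.0], [0.0, -0.0, 1.0]]
(1, -1, 1) [-462.39 -500.04   57.66  569.94  343.59 -192.04 -208.92 -168.4  -377.76] 28.51708773234267
(1, -1, -1) [-462.39 -500.04   57.66  569.94  343.59 -192.04 -208.92 -168.4  -377.76] 28.51708773234267
(-1, -1, 1) [  -1.67  160.95   -0.91  564.89  421.8    -0.   -158.89  298.04   -1.68] 0.03977570722544703
(-1, -1, -1) [  -1.67  160.95   -0.91  564.89  421.8    -0.   -158.89  298.04   -1.68] 0.03977570722544703
```

```bash
python3 - <<'E'
from h import *
p=lambda uv,z:print(uv,plane("top",uv,z)[0])
p((340+303/4.2,200+349/4.2),72);p((340+291/4.2,200+510/4.2),72);p((340+314/4.2,200+245/4.2),87);p((340+362/4.2,200+249/4.2),86)
t=cv2.imread("pics/top0.png")
c=cv2.resize(t[245:330,390:440],None,fx=9,fy=7,interpolation=cv2.INTER_NEAREST);c=cv2.resize(t[245:330,390:440],None,fx=7,fy=7,interpolation=cv2.INTER_NEAREST)
cv2.imwrite("pics/c.png",c)
s=cv2.imread("pics/side0.png")
cv2.imwrite("pics/cs.png",cv2.resize(s[155:215,320:415],None,fx=7,fy=7,interpolation=cv2.INTER_NEAREST))
E
```

```text
(412.1428571428571, 283.0952380952381) [ 487.45 -254.45   72.  ]
(409.2857142857143, 321.42857142857144) [ 371.16 -245.71   72.  ]
(414.76190476190476, 258.3333333333333) [ 562.04 -259.92   87.  ]
(426.1904761904762, 259.2857142857143) [ 560.1  -295.06   86.  ]
```

View pics/c.png

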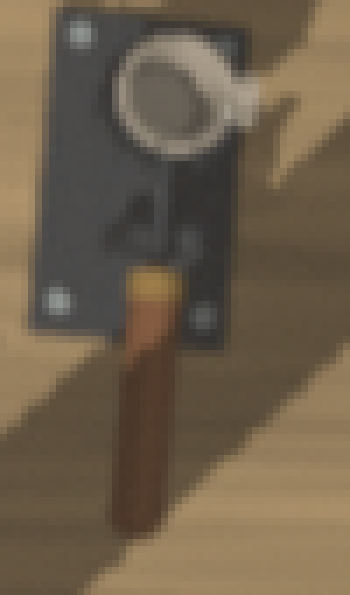

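View pics/cs.png

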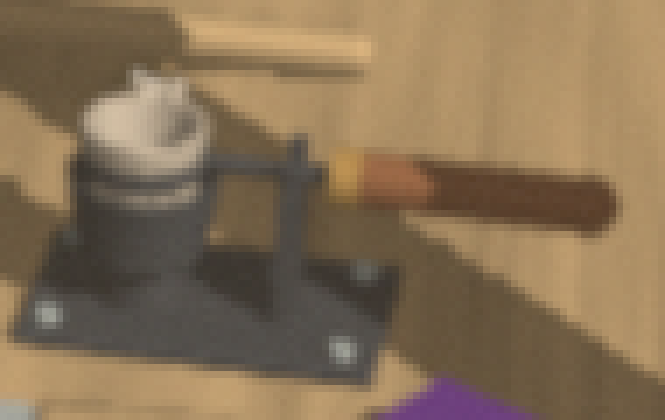

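```bash
cat > ik.py <<'E'
from kin import *
from plan import down
PP=[-1.67,160.95,-.91,564.89,421.8,0,-158.89,298.04,-1.68]; SG=(-1,-1,-1)
C=np.eye(3)
lo=np.array([-3.14,-1.21,-1.07,-3.16,-2.99,-3.1]);hi=np.array([3.14,2.06,1.41,2.05,-.16,3.1])
def load():
    l=json.loads(open("log.jsonl").readline()); return fk(PP,l[0],SG)[1].T@R.from_quat(l[2]).as_matrix()
C=load()
def ik(p,Rt,j0):
    def f(j):
        q,r=fk(PP,j,SG); return np.r_[(q-p)/1000,(R.from_matrix(Rt.T@r@C)).as_rotvec()]
    j0=np.clip(j0,lo+.01,hi-.01); r=least_squares(f,j0,bounds=(lo,hi),xtol=1e-12,ftol=1e-12); return r.x,np.abs(r.fun).max()
E
python3 - <<'E'
from ik import *
np.set_printoptions(precision=2,suppress=True)
J=json.loads(open("log.jsonl").readlines()[-1])[0]
for t in(85.7,265.7):
    Rt=down(t); 
    j0,e0=ik([462,-252.5,52],Rt,np.array([-.3,.4,0,0,-1,np.radians(t-180)+.3 if t<180 else np.radians(t-180)]))
    print("grasp",t,j0,e0)
    psi=np.radians(-4.3); ax=np.array([np.cos(psi),np.sin(psi),0])
    lip_off=np.array([100,-34,14.]) # from grasp centre
    for tilt in range(0,71,10):
        Rc=Rz(psi)@Rx(np.radians(tilt)); g=np.array([544,42,94])-Rc@lip_off
        Rtool=R.from_rotvec(ax*np.radians(tilt)).as_matrix()@Rt
        tcp=g+Rtool[:,2]*20
        j0,e=ik(tcp,Rtool,j0); print(tilt,tcp,j0,"err",round(e,4))
E
```

```text
grasp 85.7 [-0.19  0.43 -0.46 -0.   -0.69 -1.45] 1.847136323575539e-15
0 [446.83  83.4   60.  ] [ 0.54  0.32 -0.62 -0.   -0.63 -2.19] err 0.0
10 [447.23  88.77  66.42] [ 0.44  0.3  -0.55 -0.25 -0.66 -1.89] err 0.0
20 [447.55  92.95  73.68] [ 0.31  0.3  -0.47 -0.5  -0.73 -1.59] err 0.0
30 [447.76  95.81  81.56] [ 0.16  0.32 -0.41 -0.71 -0.84 -1.33] err 0.0
40 [447.87  97.26  89.81] [ 0.02  0.36 -0.37 -0.88 -0.98 -1.11] err 0.0
50 [447.87  97.26  98.19] [-0.1   0.41 -0.34 -1.01 -1.13 -0.93] err 0.0
60 [447.76  95.81 106.44] [-0.2   0.49 -0.32 -1.11 -1.28 -0.8 ] err 0.0
70 [447.55  92.95 114.32] [-0.28  0.57 -0.3  -1.19 -1.43 -0.68] err 0.0
grasp 265.7 [-0.19  0.43 -0.46 -0.   -0.69  1.69] 2.1850820622028207e-15
0 [446.83  83.4   60.  ] [ 0.54  0.32 -0.62 -0.   -0.63  0.95] err 0.0
10 [447.23  88.77  66.42] [ 0.44  0.3  -0.55 -0.25 -0.66  1.25] err 0.0
20 [447.55  92.95  73.68] [ 0.31  0.3  -0.47 -0.5  -0.73  1.55] err 0.0
30 [447.76  95.81  81.56] [ 0.16  0.32 -0.41 -0.71 -0.84  1.82] err 0.0
40 [447.87  97.26  89.81] [ 0.02  0.36 -0.37 -0.88 -0.98  2.03] err 0.0
50 [447.87  97.26  98.19] [-0.1   0.41 -0.34 -1.01 -1.13  2.21] err 0.0
60 [447.76  95.81 106.44] [-0.2   0.49 -0.32 -1.11 -1.28  2.35] err 0.0
70 [447.55  92.95 114.32] [-0.28  0.57 -0.3  -1.19 -1.43  2.46] err 0.0
```

```bash
python3 - <<'E'
from plan import *
s=st(); info(s)
print(rel([462,-252.3,150],down(85.7),s));print(rel([462,-252.3,110],down(85.7),s))
E
```

```text
clk 16.8 pos [ 439.17 -150.34  226.95] t 84.26 z [-0.    0.64 -0.77] j [-0.42  0.33 -0.04 -0.62 -1.54 -1.09] F [ 0.03  0.54 -0.16] w 85.25503077836868
[-12.55   3.26  -0.63  -3.12 -39.71  -0.07]
[-15.1    3.46   2.44  -3.12 -39.71  -0.07]
```

>>> move_arm:
  targets:
    - [-4,1,-2,0,-10,0,0]
    - [-8,2,-2,-2,-20,0,0]
    - [-12.6,3.3,-0.6,-3.1,-30,0,0]
    - [-12.6,3.3,-0.6,-3.1,-39.8,0,0]
    - [-12.6,3.3,-0.6,-3.1,-39.8,0,0]
    - [-12.6,3.3,-0.6,-3.1,-39.8,0,0]
    - [-12.6,3.3,-0.6,-3.1,-39.8,0,0]
    - [-12.6,3.3,-0.6,-3.1,-39.8,0,0]

```text
clock: 17.8
position: [463.0, -252.8, 150.1]
ee_rot: [0.734, 0.679, 0.001, 0.0]
contact_force: [0.8, -1.2, 0.1]
gripper_width: 85.0
```

```bash
python3 - <<'E'
from plan import *
s=st(); info(s)
print(rel([462,-252.3,52],down(85.7),s))
im,d=arm.get_image("side"); cv2.imwrite("pics/g2.png",cv2.resize(im[80:260,270:450],None,fx=3,fy=3))
E
```

```text
clk 17.8 pos [ 463.02 -252.77  150.09] t 85.61 z [ 0.  0. -1.] j [-0.19  0.3  -0.35 -0.   -0.93 -1.46] F [ 0.76 -1.15  0.14] w 84.97369082727535
[ 0.04 -0.12  9.81  0.08 -0.01 -0.09]
```

View pics/g2.png

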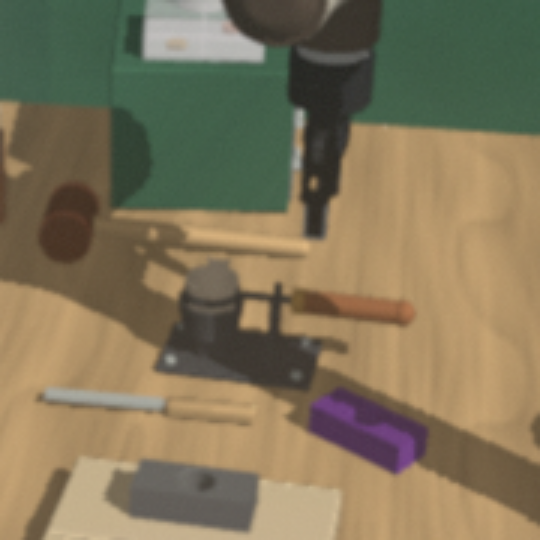

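>>> move_arm:
  targets:
    - [0,0,4,0,0,0,0]
    - [0,0,7,0,0,0,0]
    - [0,0,9,0,0,0,0]
    - [0,0,9.8,0,0,0,0]
    - [0,0,9.8,0,0,0,0]
    - [0,0,9.8,0,0,0,0]
    - [0,0,9.8,0,0,0,100]
    - [0,0,9.8,0,0,0,150]
    - [0,0,9.8,0,0,0,180]
    - [0,0,9.8,0,0,0,255]
    - [0,0,9.8,0,0,0,255]
    - [0,0,9.8,0,0,0,255]
    - [0,0,9.8,0,0,0,255]

```text
clock: 19.48
position: [462.7, -252.1, 51.8]
ee_rot: [0.733, 0.68, 0.0, 0.0]
contact_force: [-0.9, 1.7, 3.3]
gripper_width: 21.3
```

```bash
python3 - <<'E'
from plan import *
s=st(); info(s); print(s["wrist_torque"])
im,d=arm.get_image("side"); cv2.imwrite("pics/g3.png",cv2.resize(im[100:240,280:460],None,fx=4,fy=4))
E
```

```text
clk 19.48 pos [ 462.72 -252.07   51.79] t 85.69 z [ 0.  0. -1.] j [-0.19  0.43 -0.45 -0.   -0.69 -1.46] F [-0.85  1.69  3.31] w 21.289697037469093
[0.47 0.01 0.06]
```

View pics/g3.png

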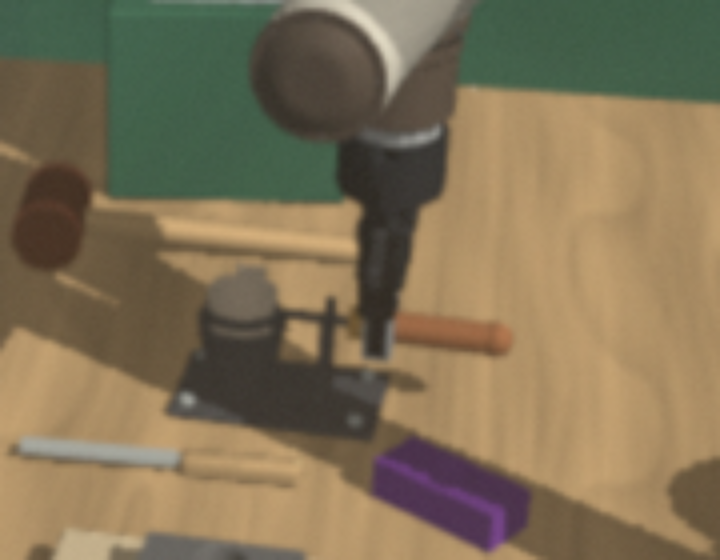

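>>> move_arm:
  targets:
    - [0,0,-0.5,0,0,0,255]
    - [0,0,-1.3,0,0,0,255]
    - [0,0,-2.3,0,0,0,255]
    - [0,0,-3.3,0,0,0,255]
    - [0,0,-4.5,0,0,0,255]
    - [0,0,-6,0,0,0,255]
    - [0,0,-8,0,0,0,255]
    - [0,0,-9,0,0,0,255]
    - [0,0,-9,0,0,0,255]
    - [0,0,-9,0,0,0,255]

```text
clock: 20.78
position: [462.1, -251.9, 141.0]
ee_rot: [0.733, 0.68, -0.0, -0.001]
contact_force: [0.2, 0.6, -2.2]
gripper_width: 21.7
```

```bash
python3 - <<'E'
from plan import *
s=st(); info(s); print(s["wrist_torque"])
im,d=arm.get_image("side"); cv2.imwrite("pics/g4.png",cv2.resize(im[60:240,260:460],None,fx=4,fy=3.3)[:600]);P=cloud("side",d);np.save("Pside.npy",P);cv2.imwrite("pics/g4r.png",im)
im,d=arm.get_image("top"); cv2.imwrite("pics/g5.png",cv2.resize(im[200:340,360:500],None,fx=4,fy=4))
for n in("side","top"):
  for th,z in(("crucible_lip",176),("crucible",125)):
    print(n,th,[(round(q["score"],2),np.round(q["uv"],1).tolist(),plane(n,q["uv"],z)[0][:2].round(1).tolist()) for q in arm.tip_of(th,n)])
E
```

```text
clk 20.77 pos [ 462.05 -251.92  141.04] t 85.67 z [-0.  0. -1.] j [-0.19  0.31 -0.36 -0.   -0.91 -1.46] F [ 0.25  0.6  -2.15] w 21.704487299975558
[-0.08  0.15 -0.05]
side crucible_lip [(0.87, [344.1, 140.2], [558.4, -290.5])]
side crucible [(0.92, [338.8, 161.9], [568.2, -254.8]), (0.44, [235.6, 296.5], [710.9, 356.8])]
top crucible_lip [(0.76, [432.3, 256.7], [557.0, -294.3]), (0.6, [242.5, 256.8], [542.7, 254.2]), (0.38, [373.2, 248.7], [576.1, -123.3])]
top crucible [(0.75, [415.9, 254.5], [568.9, -256.4]), (0.68, [196.7, 258.7], [539.4, 398.6])]
```

View pics/g4.png

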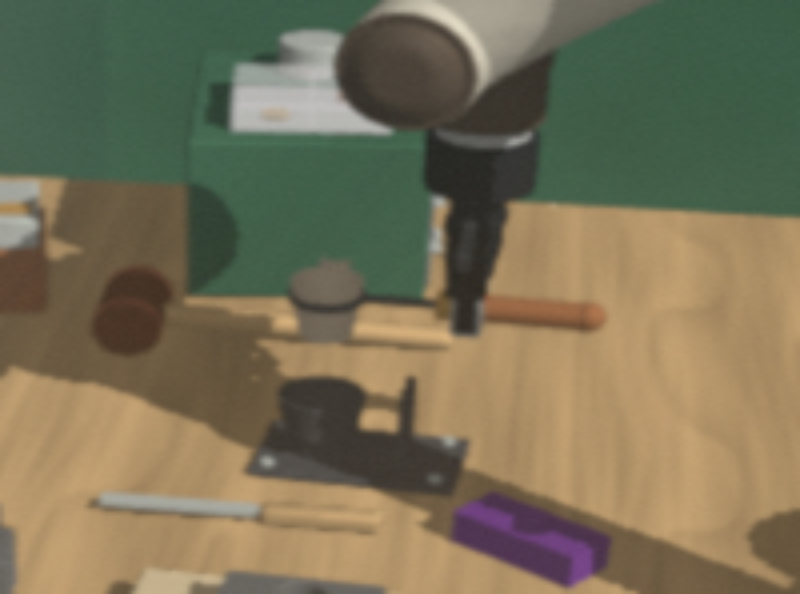

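View pics/g5.png

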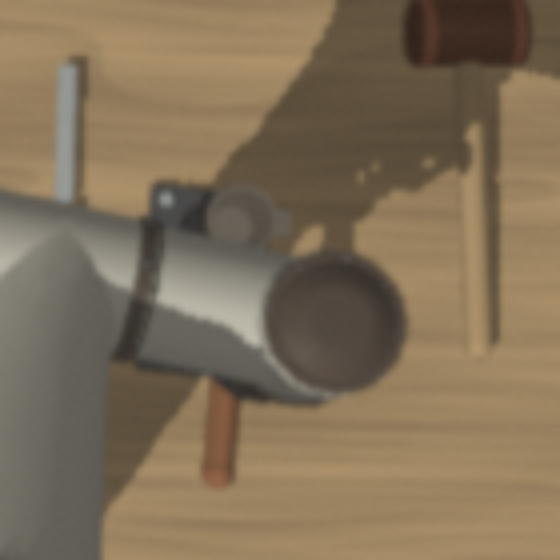

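```bash
python3 - <<'E'
from h import *
P=np.load("Pside.npy");X,Y,Z=[P[...,i] for i in range(3)]
m=(X>360)&(X<445)&(Y>-300)&(Y<-215)&(Z>135)&(Z<185); q=P[m]
for a in range(365,445,10):
    w=q[(q[:,0]>=a)&(q[:,0]<a+10)]
    if len(w): print(a,len(w),w[:,1].mean(),w[:,2].mean(),w[:,2].max())
m=(X>480)&(X<522)&(Y>-300)&(Y<-215)&(Z>135)&(Z<185); w=P[m]; print("shank",len(w),w.mean(0))
m=(X>520)&(X<620)&(Y>-320)&(Y<-200)&(Z>115)&(Z<200); w=P[m]; print("cup",len(w),w.min(0),w.max(0),np.percentile(w,98,axis=0))
b=w[w[:,2]>165]; print(b.mean(0), len(b))
im=cv2.imread("pics/g4r.png")
# model overlay: level crucible predicted
E
```

```text
365 11 -242.13879061042837 165.62585303717165 173.3413727642191
375 33 -239.17604986249444 169.5304170566474 178.0393259394964
385 34 -240.18622052232593 167.3116790464073 176.95853724123307
395 29 -241.09415345917637 168.0479890850424 178.3942671187284
405 31 -241.82135839761796 168.66490831177094 178.16804170102415
415 33 -241.07705518480756 167.86829041787792 179.4058018607072
425 28 -242.2671507223898 168.2883516402478 178.00104168399352
435 33 -244.24521023586823 168.31316921924832 177.93644810284988
shank 56 [ 497.6  -252.26  165.1 ]
cup 405 [ 521.18 -299.76  122.18] [ 589.33 -227.58  183.44] [ 587.42 -232.56  180.34]
[ 562.37 -262.05  172.62] 202
```

```bash
cat > pour.py <<'E'
from plan import *
from kin import Rx,Rz
psi=np.radians(-4.3); ax=np.array([np.cos(psi),np.sin(psi),0])
def target(lip,tilt,off=(99.1,-34,34.3)):
    Rt=R.from_rotvec(ax*np.radians(tilt)).as_matrix()
    return np.array(lip)-Rt@Rz(psi)@np.array(off), Rt@down(85.7)
E
python3 - <<'E'
from pour import *
s=st(); info(s)
p,Rt=target([543.8,42,94],60); print(p)
print("carry",rel([p[0],p[1],145],down(85.7),s))
E
```

```text
clk 21.07 pos [ 462.43 -252.09  141.22] t 85.68 z [-0.  0. -1.] j [-0.19  0.31 -0.36 -0.   -0.91 -1.46] F [-0.48  0.02 -2.09] w 21.04152416247913
[448.48  96.   106.29]
carry [34.6  -4.02 -0.37 -0.05 -0.01 -0.02]
```

>>> move_arm:
  targets:
    - [0.6,0,-0.5,0,0,0,255]
    - [1.8,-0.2,-1,0,0,0,255]
    - [3.6,-0.4,-1,0,0,0,255]
    - [6,-0.7,-1,0,0,0,255]
    - [8.8,-1,-1,0,0,0,255]
    - [11.8,-1.4,-1,0,0,0,255]
    - [14.8,-1.7,-1,0,0,0,255]
    - [17.8,-2.1,-1,0,0,0,255]
    - [20.8,-2.4,-1,0,0,0,255]
    - [23.8,-2.8,-1,0,0,0,255]
    - [26.6,-3.1,-1,0,0,0,255]
    - [29.1,-3.4,-1,0,0,0,255]
    - [31.2,-3.6,-1,0,0,0,255]
    - [32.8,-3.8,-1,0,0,0,255]
    - [33.9,-4,-1,0,0,0,255]
    - [34.5,-4,-1,0,0,0,255]
    - [34.6,-4,-1,0,0,0,255]
    - [34.6,-4,-1,0,0,0,255]

```text
clock: 23.32
position: [448.7, 95.6, 151.6]
ee_rot: [0.733, 0.68, -0.0, -0.0]
contact_force: [-0.9, -0.3, -2.8]
gripper_width: 21.4
```

```bash
python3 - <<'E'
from pour import *
s=st(); info(s)
for tl in(15,30,45,60):
    p,Rt=target([543.8,42,130],tl); print(tl,p,rel(p,Rt,s))
for z in(110,94):
    p,Rt=target([543.8,42,z],60); print(tl,p,rel(p,Rt,s))
im,d=arm.get_image("side"); cv2.imwrite("pics/k1.png",im)
E
```

```text
clk 23.32 pos [448.72  95.55 151.56] t 85.65 z [-0. -0. -1.] j [ 0.57  0.18 -0.5  -0.   -0.89 -2.21] F [-0.9  -0.34 -2.77] w 21.447178831589223
15 [448.11  91.03 105.67] [-0.45 -0.03  4.59 -0.01 15.01 -0.06]
30 [448.47  95.89 117.3 ] [ 0.03 -0.03  3.43 -0.   30.01 -0.06]
45 [448.6   97.59 129.79] [ 0.2  -0.03  2.18  0.   45.01 -0.06]
60 [448.48  96.   142.29] [ 0.04 -0.03  0.93  0.01 60.01 -0.06]
60 [448.48  96.   122.29] [ 0.04 -0.03  2.93  0.01 60.01 -0.06]
60 [448.48  96.   106.29] [ 0.04 -0.03  4.53  0.01 60.01 -0.06]
```

View pics/k1.png

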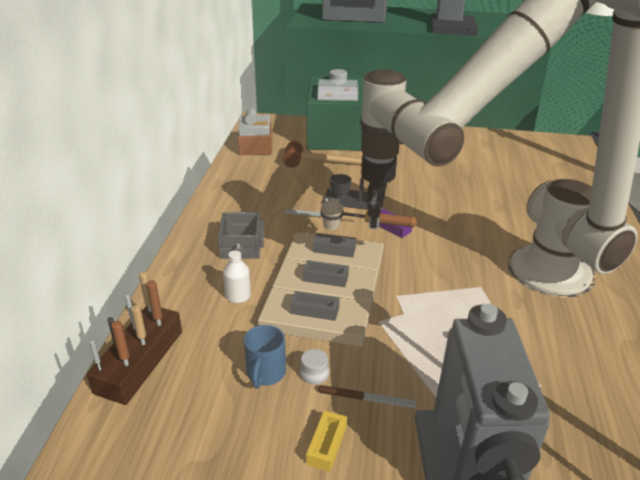

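>>> move_arm:
  targets:
    - [0,0,0,0,3,0,255]
    - [0,0,0,0,8,0,255]
    - [0,0,0,0,14,0,255]
    - [0,0,0,0,20,0,255]
    - [0,0,0,0,26,0,255]
    - [0,0,0,0,32,0,255]
    - [0,0,0,0,38,0,255]
    - [0,0,0,0,44,0,255]
    - [0,0,0,0,50,0,255]
    - [0,0,0,0,55,0,255]
    - [0,0,0,0,58.5,0,255]
    - [0,0,0,0,60,0,255]
    - [0,0,1,0,60,0,255]
    - [0,0,2,0,60,0,255]
    - [0,0,2.9,0,60,0,255]
    - [0,0,2.9,0,60,0,255]
    - [0,0,2.9,0,60,0,255]
    - [0,0,2.9,0,60,0,255]
    - [0,0,2.9,0,60,0,255]

```text
clock: 25.75
position: [448.9, 95.9, 122.9]
ee_rot: [0.635, 0.589, 0.367, -0.34]
contact_force: [0.6, 0.0, -1.4]
gripper_width: 21.4
```

```bash
python3 - <<'E'
from pour import *
s=st(); info(s)
for z in(110,):
    p,Rt=target([543.8,42,z],60); print(p,rel(p,Rt,s))
R0=R.from_quat(s["ee_rot"]).as_matrix()
off=np.array(s["position"])-target([0,0,0],60)[0]*-1*-1
print("pred lip",off)
for n in("side","top"):
    im,d=arm.get_image(n); cv2.imwrite(f"pics/k2{n}.png",im); np.save(f"k2{n}.npy",d)
    for th,z in(("crucible_lip",110),("round_mould_mid",47)):
        print(n,th,[(round(q["score"],2),np.round(q["uv"],1).tolist(),plane(n,q["uv"],z)[0][:2].round(1).tolist()) for q in arm.tip_of(th,n)])
    print(n,"pred",proj(n,[off]),proj(n,[[543.9,42,62]]))
im=cv2.imread("pics/k2side.png");cv2.imwrite("pics/k2a.png",cv2.resize(im[170:290,280:440],None,fx=5,fy=5))
im=cv2.imread("pics/k2top.png");cv2.imwrite("pics/k2b.png",cv2.resize(im[200:310,260:380],None,fx=5,fy=5))
E
```

```text
clk 25.75 pos [448.9   95.88 122.94] t 85.76 z [ 0.07  0.86 -0.5 ] j [-0.2   0.46 -0.31 -1.1  -1.3  -0.83] F [ 0.62  0.04 -1.36] w 21.447320451425185
[448.48  96.   122.29] [-0.05 -0.04  0.04  0.04  0.01  0.03]
pred lip [544.22  41.87 110.64]
side crucible_lip [(0.96, [333.9, 225.0], [547.3, 45.0])]
side round_mould_mid [(0.54, [391.7, 222.1], [408.0, -86.5]), (0.37, [329.7, 235.4], [561.8, -0.9])]
side pred [[335.32 224.18]] [[334.95 240.73]]
top crucible_lip [(0.79, [316.0, 259.5], [548.1, 41.3])]
top round_mould_mid [(0.8, [316.7, 266.6], [533.3, 38.5])]
top pred [[315.78 260.77]] [[315.68 262.66]]
```

View pics/k2a.png

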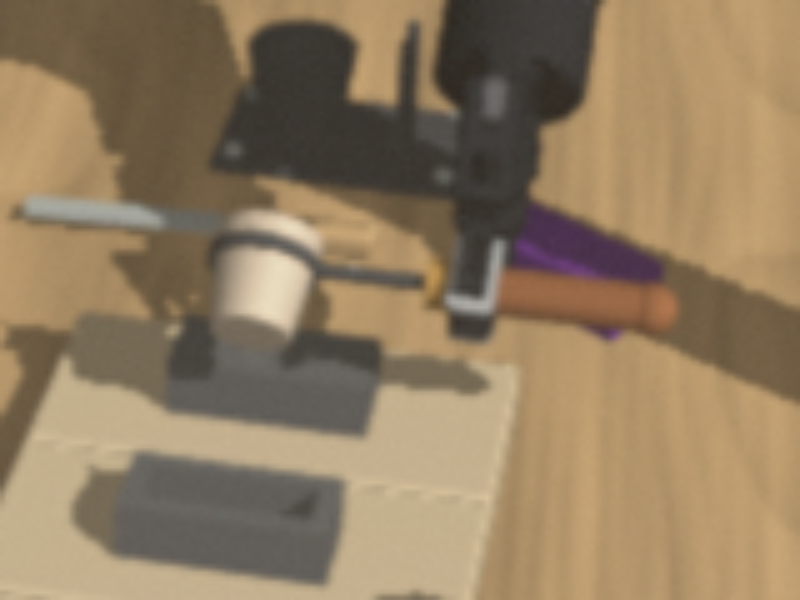

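View pics/k2b.png

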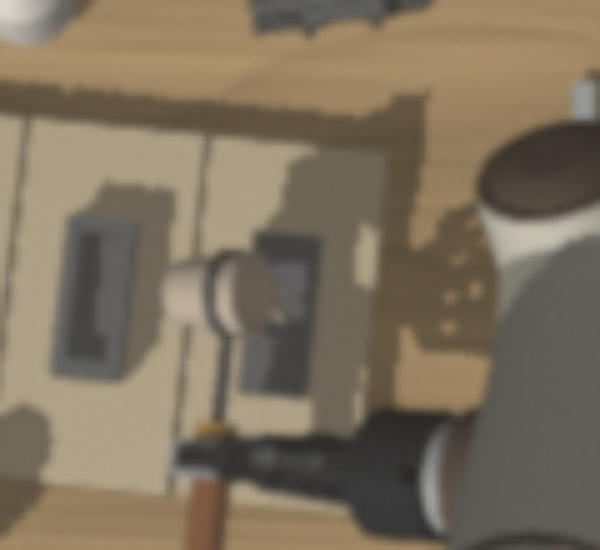

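```bash
python3 - <<'E'
from pour import *
im=cv2.imread("pics/k2top.png"); c=cv2.resize(im[243:288,288:336],None,fx=12,fy=12,interpolation=cv2.INTER_CUBIC)
q=lambda P:(((proj("top",[P])[0]-[288,243])+.5)*12).astype(int)
cv2.circle(c,tuple(map(int,q([544.2,41.9,110.6]))),4,(0,0,255),1);cv2.circle(c,tuple(map(int,q([543.9,42,62]))),4,(0,255,0),1)
cv2.imwrite("pics/k3.png",c)
P=cloud("side",np.load("k2side.npy"));X,Y,Z=[P[...,i] for i in range(3)]
def seg(a,b):
    m=(X>a)&(X<b)&(Y>60)&(Y<135)&(Z>95)&(Z<175);w=P[m];return len(w),w.mean(0) if len(w) else 0
for a in range(355,430,12):print(a,*seg(a,a+12))
print("shank",*seg(482,515))
P=cloud("top",np.load("k2top.npy"));X,Y,Z=[P[...,i] for i in range(3)]
for a in range(355,430,12):print("t",a,*seg(a,a+12))
print("shank",*seg(482,515))
# top colour/depth around lip
print(Z[256:268,308:324].round(0))
E
```

```text
355 42 [361.76  91.17 140.09]
367 55 [372.68  90.72 140.79]
379 54 [384.91  89.76 140.66]
391 51 [397.    89.03 140.34]
403 51 [408.72  88.47 139.66]
415 53 [420.96  87.58 140.47]
427 62 [433.96  82.67 144.03]
shank 47 [497.81  76.24 135.91]
t 355 34 [362.12  86.06 140.77]
t 367 33 [373.6   85.42 141.12]
t 379 32 [385.28  85.37 140.87]
t 391 31 [396.93  83.87 140.96]
t 403 32 [408.51  83.15 140.04]
t 415 32 [420.29  82.56 140.92]
t 427 40 [433.45  81.26 143.84]
shank 30 [499.34  76.21 133.41]
[[114. 113. 120. 117. 121. 120. 118.  66.  61.  61.  62.  61.  68.  57.
   61.  60.]
 [113. 109. 119. 118. 114. 114. 115. 113. 117. 113.  62.  59.  61.  64.
   63.  27.]
 [108. 110. 114. 121. 120. 118. 119. 122. 109.  56.  55.  63.  62.  58.
   62.  33.]
 [113. 113. 114. 112. 121. 119. 116. 108. 108.  43.  40.  57.  63.  66.
   61.  32.]
 [111. 113. 114. 121. 122. 120. 116. 111. 116.  37.  36.  38.  58.  57.
   57.  37.]
 [109. 119. 109. 123. 114. 111. 119. 123. 110.  39.  40.  41.  44.  56.
   56.  35.]
 [114. 120. 124. 122. 116. 118. 121. 111.  40.  50.  42.  43.  51.  56.
   69.  28.]
 [119. 113. 120. 113. 122. 122. 120. 123. 112.  41.  39.  49.  37.  58.
   69.  31.]
 [117. 129. 118. 125. 127. 120.  41. 113.  45.  48.  40.  39.  44.  65.
   65.  30.]
 [119. 126. 125. 128. 134.  47.  45.  44.  41.  44.  48.  46.  63.  69.
   61.  34.]
 [144. 142. 129. 126.  46.  47.  46.  47.  41.  43.  35.  57.  50.  60.
   64.  28.]
 [132. 139. 135.  62.  55.  46.  46.  39.  40.  44.  60.  60.  60.  59.
   33.  41.]]
```

View pics/k3.png

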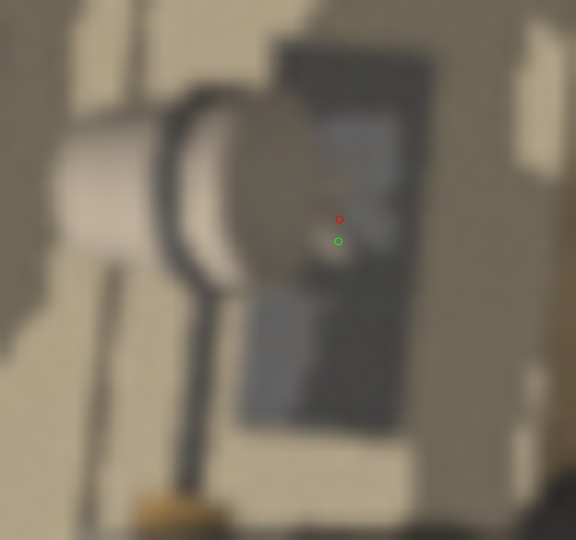

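```bash
python3 - <<'E'
from pour import *
s=st(); info(s)
print(rel(target([543.8,42,110],60)[0]+[-1,1,-15],target([0,0,0],60)[1],s))
E
```

```text
clk 26.05 pos [448.79  95.88 122.72] t 85.69 z [ 0.07  0.86 -0.5 ] j [-0.2   0.46 -0.31 -1.1  -1.3  -0.83] F [ 1.37  0.7  -0.92] w 21.21570388831097
[-1.28 -0.14  0.86  0.02  0.   -0.  ]
```

>>> move_arm:
  targets:
    - [-0.3,0,0.2,0,0,0,255]
    - [-0.7,-0.1,0.5,0,0,0,255]
    - [-1.1,-0.1,0.7,0,0,0,255]
    - [-1.3,-0.1,0.9,0,0,0,255]
    - [-1.3,-0.1,0.9,0,0,0,255]
    - [-1.3,-0.1,0.9,0,0,0,255]
    - [-1.3,-0.1,0.9,0,0,0,255]
    - [-1.3,-0.1,0.9,0,0,0,255]
    - [-1.3,-0.1,0.9,0,0,0,255]
    - [-1.3,-0.1,0.9,0,0,0,255]
    - [-1.3,-0.1,0.9,0,0,0,255]
    - [-1.3,-0.1,0.9,0,0,0,255]

```text
clock: 27.55
position: [447.9, 97.3, 106.9]
ee_rot: [0.635, 0.589, 0.367, -0.34]
contact_force: [0.1, -0.3, -1.8]
gripper_width: 21.1
```

```bash
python3 - <<'E'
from pour import *
s=st(); info(s); print(s["joint_vel"])
lip=np.array(s["position"])-target([0,0,0],60)[0]; print("pred lip",lip)
for n in("side","top"):
    im,d=arm.get_image(n); cv2.imwrite(f"pics/k4{n}.png",im); np.save(f"k4{n}.npy",d)
    print(n,[(round(q["score"],2),np.round(q["uv"],1).tolist(),plane(n,q["uv"],lip[2])[0][:2].round(1).tolist()) for q in arm.tip_of("crucible_lip",n)],proj(n,[lip]))
im=cv2.imread("pics/k4top.png"); c=cv2.resize(im[243:288,288:336],None,fx=12,fy=12,interpolation=cv2.INTER_CUBIC)
q=lambda P:(((proj("top",[P])[0]-[288,243])+.5)*12).astype(int)
cv2.circle(c,tuple(map(int,q(lip))),4,(0,0,255),1);cv2.circle(c,tuple(map(int,q([543.9,43,62]))),4,(0,255,0),1)
cv2.imwrite("pics/k5.png",c)
E
python3 fit.py f4
```

```text
clk 27.55 pos [447.88  97.28 106.89] t 85.68 z [ 0.07  0.86 -0.5 ] j [-0.2   0.49 -0.32 -1.11 -1.28 -0.8 ] F [ 0.08 -0.29 -1.82] w 21.073022445070656
[-0.  0.  0. -0. -0. -0.]
pred lip [543.2   43.28  94.6 ]
side [(0.66, [336.6, 231.3], [540.0, 48.3]), (0.17, [239.1, 243.3], [761.3, 132.6])] [[335.51 230.04]]
top [(0.63, [314.0, 261.0], [545.2, 47.2])] [[315.29 261.69]]
side brick z med 33.63924500036664 n 9558
 bench z 34.80269695674128
 hearth rect [552.82 154.9 ] [357.3  231.02] 85.72653198242188
 mould n 425 z 62.3 [540.47  51.88] -0.5309627974801623 [114.52  63.91] | [545.92  48.58] [102.56  65.87] -4.0482177734375
 mould n 666 z 61.4 [552.85 163.39] -4.8746459441677334 [102.01  61.17] | [552.95 164.12] [103.03  63.61] -4.493644714355469
 mould n 756 z 61.4 [562.19 278.23] -5.2393136414471995 [101.87  58.89] | [562.34 279.03] [102.66  62.14] -4.033592224121094
top brick z med 30.990606259980513 n 6969
 bench z 8.563957476608152
 hearth rect [551.98 158.46] [346.91 231.31] 85.71177673339844
 mould n 293 z 60.8 [560.75 274.22] -4.420610344318305 [100.99  46.09] | [560.87 274.08] [100.72  46.04] -4.817291259765625
 mould n 274 z 60.1 [551.39 159.19] -4.388850998279475 [100.79  44.94] | [551.47 159.24] [100.52  45.17] -4.807807922363281
 mould n 327 z 60.9 [541.9   40.66] -5.449522580898855 [117.08  43.24] | [543.73  43.21] [101.21  43.87] -4.306159973144531
```

View pics/k5.png

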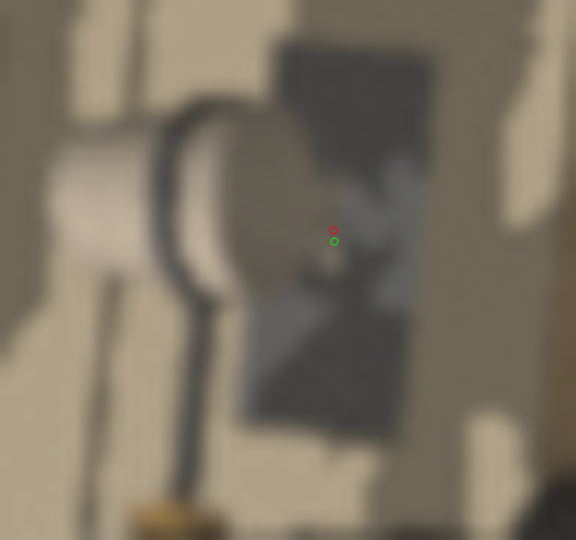

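View pics/k4side.png

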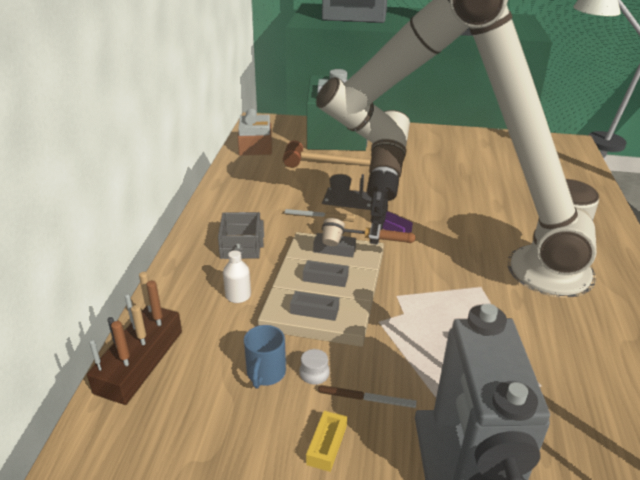

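View pics/k4top.png

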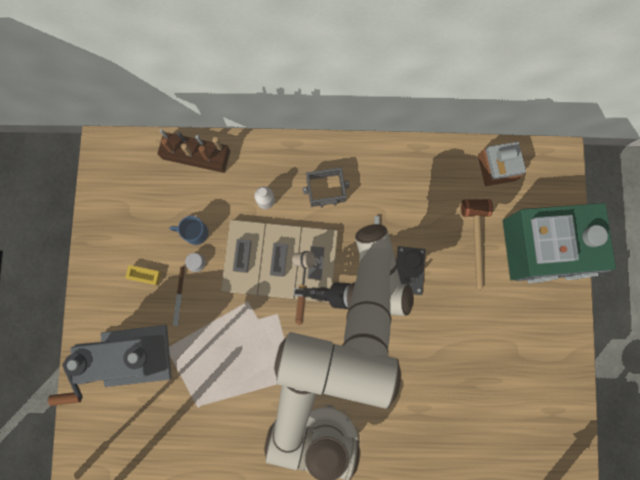

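>>> move_arm:
  targets:
    - [-0.04,0,-0.07,0,0,0,255]
    - [-0.07,0,-0.13,0,0,0,255]
    - [-0.07,0,-0.13,0,0,0,255]
    - [-0.07,0,-0.13,0,0,0,255]
    - [-0.07,0,-0.13,0,0,0,255]
    - [-0.07,0,-0.13,0,0,0,255]
    - [-0.07,0,-0.13,0,0,0,255]
    - [-0.07,0,-0.13,0,0,0,255]

```text
clock: 28.85
position: [447.8, 95.8, 106.9]
ee_rot: [0.635, 0.589, 0.367, -0.34]
contact_force: [-0.2, -0.7, -1.5]
gripper_width: 20.9
```

```bash
python3 - <<'E'
from pour import *
s=st(); info(s); print(s["joint_vel"])
print("pred lip",np.array(s["position"])-target([0,0,0],60)[0])
print(arm.job_done())
E
```

```text
clk 28.85 pos [447.76  95.79 106.92] t 85.68 z [ 0.07  0.86 -0.5 ] j [-0.2   0.49 -0.32 -1.11 -1.28 -0.8 ] F [-0.23 -0.68 -1.46] w 20.942612493159356
[-0.  0. -0. -0.  0. -0.]
pred lip [543.08  41.78  94.63]
the job is handed in; nothing more can be done
None
```

I set the three moulds in a row and finished holding the crucible tipped over the round well. I handed the job in at about 28.9 s.

- **Moulds:** Each one was gripped across its width, lifted, turned about 7–12° and set down on its brick. The top camera, checked afterwards, showed each within about 1 mm of its brick's middle and within about 0.5° of lengthwise.
- **Crucible lift and carry:** I lifted it upright by its wooden grip, and the depth readings showed it level. I carried it to the round mould on the right-hand brick and tipped it 60° towards the lip, where the depth readings again showed the handle level.
- **Final pose:** The lip tip works out at about (543, 42, 95) mm from the arm's pose. The well's middle is at about (544, 42) mm and the mould's top at 62 mm, so the lip is roughly 33 mm above it. Joint speeds were zero and the only force on the wrist was the crucible's weight. The last pictures showed nothing else touched or moved.

The checks on the lip disagreed somewhat. The trained network put it 2–5 mm away from the pose-based estimate: 4–5 mm to the left in both cameras, and 2–3 mm along the brick in opposite directions. The spout seen in the top picture matched the pose-based estimate, so I went by that. I moved it 1.5 mm to the right at the end and did not take another picture after that.

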